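# Move a row of conditioned cells to the test holder in channel order

### The arm

A 6-joint arm with a two-finger parallel gripper is mounted at the origin on a cart in front of the work surface, level with it; the furniture and walls round the work are solid. World frame = base frame: x ahead of the robot, y to its left, z up, the work surface at z = 0. Lengths are in m, angles in rad, forces in N, time in s.
With the tool pointing down it reaches from about 0.3 to 0.775 m from the base axis. Payload 14.6 kg.
Tool frame: the origin (TCP) lies between the finger pads; the fingertips stand ctrl.tip_extent ahead of it and the grasp point (between the pads) lies 3 mm ahead of it (ctrl.tip_extent is the distance from the TCP to the fingertips, in m); z points along the fingers, y is the line along which they close (so a half turn about z gives the same grasp; the last joint's range is limited). The gripper opens to 94 mm and grips with 3 to 60 N. Pads are 16 mm wide; open, the fingers measure 119 mm over their backs; the gripper's body (75 mm by 177 mm) begins 78 mm behind the grasp point.
Start: joints at [1.217, 0.3, 1.521, -0, 1.321, -0.067], TCP at [0.156, 0.528, 0.227] pointing down, gripper open.
Joint ranges: [-3.03, 3.03], [-0.79, 2.21], [0.23, 2.52], [-1.04, 4.18], [0, 3.07], [-2.55, 2.55]. Speed limits (rad/s): [2.22, 2.22, 2.57, 3.14, 3.14, 3.14].

### API

Orientations are given as [roll, pitch, yaw] about the fixed x, y, z axes, in that order (R = Rz(yaw) Ry(pitch) Rx(roll)).
In Python, from station import ctrl, eyes gives the robot as it stands. The module is installed in compiled form; this text tells all that it offers.
- The arm moves only by the tool tcp_steps, called after "Request:" as name(argument=value, ...), one argument or row to a line, values as JSON. Schema: {"type":"object","properties":{"increments":{"type":"array","items":{"type":"array","items":{"type":"array","items":{"type":"number"},"minItems":6,"maxItems":6},"minItems":1,"maxItems":10},"minItems":1,"maxItems":1},"aperture":{"type":"number"},"force":{"type":"number"},"only":{"type":"string"},"quiet":{"type":"boolean"},"lines":{"type":"string"}},"required":["increments"],"additionalProperties":false}. increments is a list that holds a single list of rows (three levels of brackets), with 1 to 10 rows, each of 6 numbers: dx, dy, dz in m, then a rotation vector rx, ry, rz in rad; each row shifts and turns the commanded pose from where the row before left it, along the tool's axes as they then stand; what a row does not reach is not made up. A row lasts 1/10 s, in which the tool goes at most 0.05 m and 0.15 rad, less where a joint would pass 70% of its speed; a pose out of reach is approached as far as the arm can. aperture is the finger opening in m, set as the call begins (left out keeps the last). The fingers move at their own pace and stop on an object; force is the grip in N (left out, the last holds). Time passes only in rows, so rows that do not move let the fingers close. The tool returns the time, the measured TCP pose, the force, the opening and the grip force at its end. only (a regular expression) keeps the lines of the reply that match it, lines (a string "A,B") keeps lines A to B, and quiet returns only ok. Input that does not fit is refused with a message, and nothing moves.
- ctrl.get_obs(): the state, without advancing time (a new reading comes with each control period).
- eyes.camera(name): name is "side" or "top" or "wrist"; returns a dict with "pixels" (420x560x3 uint8, blue, green, red), "fx", "fy", "cx", "cy" (pixels), "extrinsics" (4x4, takes a point from camera to world coordinates). Camera axes: x right, y up, looking along -z (the intrinsics and any distortion apply to the point x, -y, -z); pixel columns grow to the right and rows downward; lengths in m; the calibration is good to about 2 mm. A picture is of the moment at which its call begins. There is no depth.
- ctrl.hand_in(): hands the job in; it is judged then, once.
The state is a dict: "time_s": time; "qpos": joint angles; "joint_vel": joint speeds; "tau": joint torques, N m; "ee_pos": TCP position; "eef_rot": TCP orientation; "force": force on the tool from outside, world axes, zero at the start; "moment": the same for the moment, N m; "grip_width": finger opening in m; "grip_force": force on a finger pad.
Only numpy, scipy, OpenCV 4.12 (cv2) and the standard library are available. Lean on these libraries where they do the work, as an engineer would, in place of code of your own. Each camera call takes 0.05 s, during which the arm holds its last target. There are 200 camera calls.

### The job

Move the four cells from the aluminium carrier to the white nests of the test holder and keep them in order: the cell next to the carrier's wire-loop handle goes in the nest next to the screw terminal strip, the next cell in the next nest, and so on along the row. Stand every cell upright, flat on the floor of its nest, never let a cell tip over, and leave the carton and the tape roll where they are.

Things in the scene. Friction and masses are not known exactly. Their poses are not given: they have to be found in the camera images.
- carrier: fixed grey aluminium block, 200 x 54 x 26 mm, with a row of four round pockets (24.5 mm wide, 18 mm deep) on its x axis at x = -69, -23, +23, +69 mm, y = 0, which hold the cells at the start; origin: centre of its underside, on the table, z up. Its handle may be at either end of it
- carrier_handle: the carrier's end plate (11 x 58 x 28 mm) with an upright wire loop and a black grip sleeve (15 mm thick, 38 mm long) across its top, 58 mm high in all; fixed to one end of the carrier, at x = -105.5 or +105.5 mm in the carrier's frame (either, from start to start), y = 0; origin at the centre of its underside. The other end has a plain plate without a loop
- holder: test holder: fixed black base 200 x 64 x 10 mm; four round white cups (nests, made for cells up to 36 mm wide) in a row on its x axis at x = -69, -23, +23, +69 mm, y = 0; origin: centre of its underside, on the table, z up. Each nest is 37 mm wide inside, its flat brass-plated floor 12 mm and its rim 22 mm above the table; top of a seated cell 82 mm. The terminal strip may be at either end of it
- terminal_strip: grey plastic screw terminal strip, 20 x 68 x 25 mm, with two rows of eight brass screws, fixed across one end of the holder, at x = -105.5 or +105.5 mm in the holder's frame (either, from start to start), y = 0; origin at the centre of its underside. The other end has a low plain aluminium foot
- cell_a: one of four identical upright cylindrical lithium cells, green sleeve, 21 mm diameter, 70 mm tall, 0.05 to 0.09 kg; origin at the centre of its flat lower end, z up along the cell (yaw means nothing). At the start it stands in the carrier's pocket at x = -69 mm of the carrier's frame, its lower end 8 mm above the table and 18 mm deep in the pocket
- cell_b: one of four identical upright cylindrical lithium cells, green sleeve, 21 mm diameter, 70 mm tall, 0.05 to 0.09 kg; origin at the centre of its flat lower end, z up along the cell (yaw means nothing). At the start it stands in the carrier's pocket at x = -23 mm of the carrier's frame, its lower end 8 mm above the table and 18 mm deep in the pocket
- cell_c: one of four identical upright cylindrical lithium cells, green sleeve, 21 mm diameter, 70 mm tall, 0.05 to 0.09 kg; origin at the centre of its flat lower end, z up along the cell (yaw means nothing). At the start it stands in the carrier's pocket at x = +23 mm of the carrier's frame, its lower end 8 mm above the table and 18 mm deep in the pocket
- cell_d: one of four identical upright cylindrical lithium cells, green sleeve, 21 mm diameter, 70 mm tall, 0.05 to 0.09 kg; origin at the centre of its flat lower end, z up along the cell (yaw means nothing). At the start it stands in the carrier's pocket at x = +69 mm of the carrier's frame, its lower end 8 mm above the table and 18 mm deep in the pocket
- fuse_carton: bystander: small white carton with a blue band, 40 x 62 x 30 mm, loose, on the table to the right of the racks; origin at the centre of its underside; to be left alone
- kapton_tape: bystander: amber tape roll lying flat, 70 mm across, 20 mm high, loose, to the left of the racks; origin at the centre of its underside; to be left alone
Not all that is in view belongs to the job. Leave any orange look-alike of the cell_c alone. What is shaped like the cell_b but red is not meant.

How it is judged:
By the outcome, as a careful person would: the job done as asked, in the order asked, and still so for the second after the job is handed in, with the robot touching nothing.
It also fails if it takes over 80 s, if anything falls off the work surface, if the arm or the gripper's body presses on something with over 40 N, if the wrist force passes 120 N, or if a joint passes its speed limit or range.

## Working session

There is one attempt and no reset: what is moved stays moved. The work goes in short steps, Python scripts to look and compute and a tool call to move; the robot and the scene stay as the last step left them, time stands still between calls to the robot, and variables do not carry over. Pictures are saved under pics/ and viewed, at most 14 in all, crops included, and the job is handed in when it is done.

```bash
mkdir -p pics
```

Create h.py:
```python
import numpy as np,cv2
from station import ctrl,eyes
def shot(n,f):
    c=eyes.camera(n); cv2.imwrite('pics/'+f+'.png',c['pixels']); np.savez('pics/'+f+'.npz',**{k:v for k,v in c.items() if v is not None}); return c
def ray(c,u,v):
    E=np.array(c['extrinsics']); d=np.array([(u-c['cx'])/c['fx'],-(v-c['cy'])/c['fy'],-1.]); return E[:3,3],E[:3,:3]@d
def onz(c,u,v,z):
    o,d=ray(c,u,v); return o+d*(z-o[2])/d[2]
def proj(c,p):
    E=np.array(c['extrinsics']); q=E[:3,:3].T@(np.array(p)-E[:3,3]); return c['cx']-c['fx']*q[0]/q[2], c['cy']+c['fy']*q[1]/q[2]
def tri(*rs):
    A=0;b=0
    for o,d in rs:
        d=d/np.linalg.norm(d);P=np.eye(3)-np.outer(d,d);A=A+P;b=b+P@o
    x=np.linalg.solve(A,b); return x,[np.linalg.norm((np.eye(3)-np.outer(d,d)/(d@d))@(x-o)) for o,d in rs]
```

Run:
```python
from h import *
for n in ('top','side','wrist'):
    c=shot(n,n+'0'); print(n,[k for k in c],c['fx'],c['cx'],c['cy'],np.round(c['extrinsics'],3).tolist(), c.get('distortion'))
print(ctrl.get_obs(),ctrl.tip_extent)
```

```text
top ['pixels', 'fx', 'fy', 'cx', 'cy', 'extrinsics'] 488.0948406779245 287.5756365579262 211.85272372307026 [[-0.003, 1.0, -0.021, 0.492], [-1.0, -0.003, 0.012, 0.269], [0.012, 0.021, 1.0, 1.085], [0.0, 0.0, 0.0, 1.0]] None
side ['pixels', 'fx', 'fy', 'cx', 'cy', 'extrinsics'] 384.0992096283181 282.21617917407895 209.91123293532445 [[-0.908, 0.165, -0.385, 0.21], [-0.419, -0.352, 0.837, 0.966], [0.002, 0.922, 0.388, 0.385], [0.0, 0.0, 0.0, 1.0]] None
wrist ['pixels', 'fx', 'fy', 'cx', 'cy', 'extrinsics'] 339.5357054423428 280.94630975416857 207.11223052974285 [[0.282, -0.923, -0.262, 0.079], [0.959, 0.271, 0.077, 0.55], [0.0, -0.273, 0.962, 0.383], [0.0, 0.0, 0.0, 1.0]] None
{'time_s': 0.15, 'qpos': array([ 1.21738878e+00,  3.00284405e-01,  1.52144543e+00, -2.30706425e-05,
        1.32068168e+00, -6.66060087e-02]), 'joint_vel': array([-8.71322672e-04,  6.18409715e-05,  3.92193768e-05,  6.86370231e-04,
        5.59273108e-04,  1.50133622e-03]), 'tau': array([-7.80997907e-04, -5.31961799e+01, -3.52818775e+01,  7.07407761e-02,
        2.36869999e-02, -9.03898490e-05]), 'ee_pos': array([0.15553592, 0.52736135, 0.22704611]), 'eef_rot': array([-3.14077411e+00, -3.22027128e-05,  2.85479683e+00]), 'force': array([ 0.12409753, -0.31826275, -0.22056482]), 'moment': array([ 0.06027563, -0.03312746, -0.04188983]), 'grip_force': 0.0, 'grip_width': 0.09385615520883957} 0.022
```

View pics/top0.png

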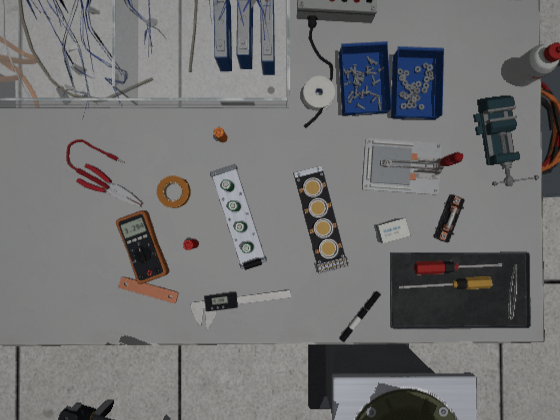

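View pics/side0.png

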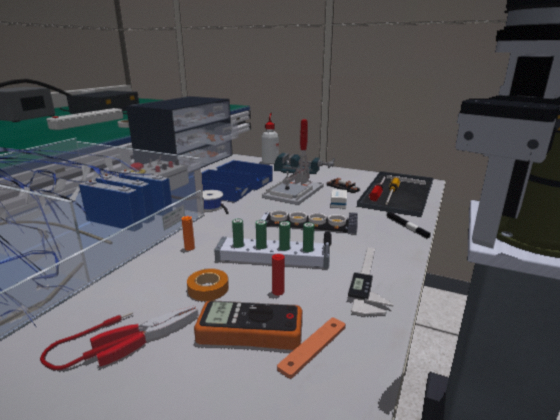

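The top view shows four green cells in the carrier, at about (227,185), (233,205), (239,227) and (247,247), with a black handle near (252,264). The nests are at (313,187), (318,207), (324,228) and (329,249), with what looks like the terminal strip near (331,265). Look-alikes to leave alone are the orange cylinder at top (220,134) / side (188,233) and the red one at top (190,244) / side (278,274). I'll confirm with an enlarged crop.

Run:
```python
from h import *
t=cv2.imread('pics/top0.png'); s=cv2.imread('pics/side0.png')
a=cv2.resize(t[155:280,195:360],None,fx=4.8,fy=4.8,interpolation=cv2.INTER_CUBIC)
cv2.imwrite('pics/crop_top.png',a)
b=cv2.resize(s[195:280,205:365],None,fx=5,fy=5,interpolation=cv2.INTER_CUBIC)
cv2.imwrite('pics/crop_side.png',b)
```

```text
(no output)
```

View pics/crop_top.png

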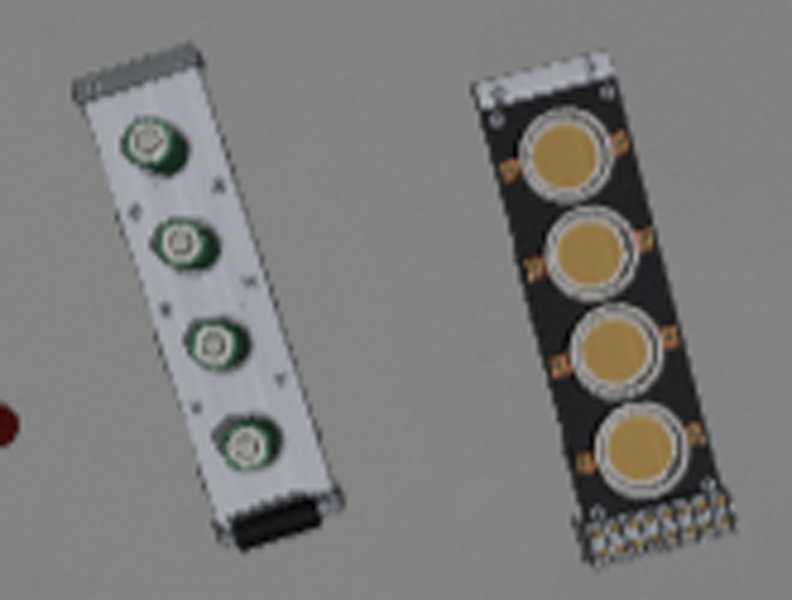

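View pics/crop_side.png

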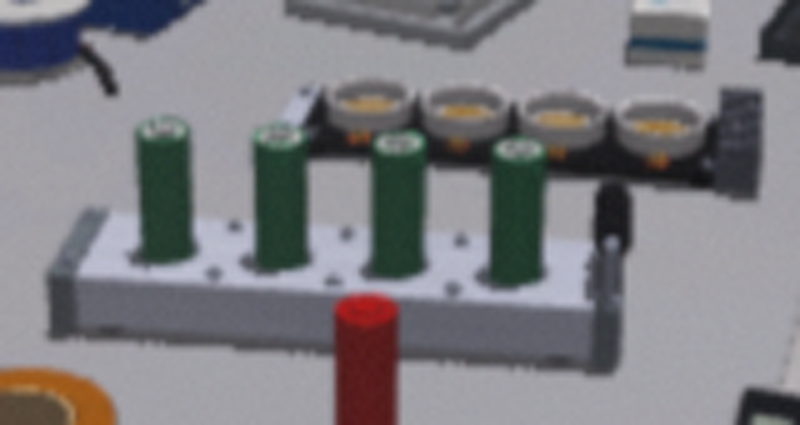

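The crops confirm the order. The black loop handle is at the near end of the carrier (top crop (277,523), side crop (613,215)). The screw strip is at the near end of the holder (top crop (660,525)). So each cell goes to the nest straight across from it, nearest to the robot first. The four green cells are the ones meant; the red one (side crop (366,310)) and the orange one are not.

Create m.py:
```python
from h import *
T=dict(np.load('pics/top0.npz'));S=dict(np.load('pics/side0.npz'))
def blobs(c,lo,hi,roi,amin):
    x0,y0,x1,y1=roi; im=cv2.resize(c['pixels'][y0:y1,x0:x1],None,fx=4,fy=4,interpolation=cv2.INTER_LINEAR)
    m=cv2.inRange(cv2.cvtColor(im,cv2.COLOR_BGR2HSV),lo,hi)
    n,l,st,ce=cv2.connectedComponentsWithStats(m)
    out=[((l==i),st[i],ce[i]) for i in range(1,n) if st[i,4]>amin]
    return [(x0-.375+q[0]/4,y0-.375+q[1]/4,s[0]/4+x0,s[1]/4+y0,s[2]/4,s[3]/4,s[4]/16) for _,s,q in out]
if __name__=='__main__':
    br=blobs(T,(8,90,90),(30,255,255),(295,172,345,262),16*60); print('brass top',np.round(br,1))
    g=blobs(T,(50,70,20),(95,255,160),(210,170,265,262),16*20); print('green top',np.round(g,1))
    gs=blobs(S,(50,70,20),(95,255,200),(225,210,325,260),16*60); print('green side',np.round(gs,1))
    bs=blobs(S,(8,90,90),(30,255,255),(265,205,350,240),16*6); print('brass side',np.round(bs,1))
    ct=[(195+x/4.8,155+y/4.8) for x,y in ((150,142),(182,242),(216,345),(248,446))]
    cs=[(205+x/5,195+y/5) for x,y in ((162,128),(279,135),(399,143),(519,149))]
    for a,b in zip(ct,cs):
        x,e=tri(ray(T,*a),ray(S,*b)); print('celltop',x.round(4),np.round(e,4),'z78:',onz(T,*a,.078).round(4))
    rs=[(205+x/5,195+y/5) for x,y in ((369,99),(465,104),(562,114),(659,120))]
    for a,b in zip(sorted(br,key=lambda q:q[1]),rs):
        x,e=tri(ray(T,*a[:2]),ray(S,*b)); print('nest',x.round(4),np.round(e,4),'z12:',onz(T,*a[:2],.012).round(4))
```

```bash
python3 m.py
```

```text
brass top [[312.2 187.3 306.2 181.5  12.8  12.5 126.1]
 [317.4 207.4 311.5 201.8  12.8  12.5 124.2]
 [322.6 227.7 316.8 222.   13.   12.5 124.7]
 [327.9 248.  322.  242.2  12.8  12.8 127.6]]
green top [[230.4 187.3 225.8 183.2   8.    7.8  28.9]]
green side [[284.3 236.7 279.5 221.8  11.2  28.2 218.6]
 [237.6 234.2 233.  222.8   9.8  24.2 204.5]
 [260.8 235.5 256.2 223.   10.5  25.8 212.1]
 [307.9 238.2 303.2 226.   11.2  25.8 228.8]]
brass side [[278.3 215.5 275.5 215.2   6.5   1.8   8.9]
 [297.1 216.8 294.2 216.2   6.8   2.   10.6]
 [317.5 218.6 314.5 218.2   6.5   1.8   9.6]
 [336.2 219.9 333.  219.2   7.5   2.5  13.2]
 [276.5 221.8 275.  221.5   4.    2.    6.1]]
celltop [0.5717 0.3845 0.0761] [0.0015 0.0015] z78: [0.5702 0.3835 0.078 ]
celltop [0.5283 0.3705 0.0758] [0.0011 0.0011] z78: [0.5272 0.3698 0.078 ]
celltop [0.4839 0.356  0.075 ] [0.0011 0.0011] z78: [0.4829 0.3553 0.078 ]
celltop [0.4403 0.3421 0.0753] [0.0009 0.0009] z78: [0.4396 0.3416 0.078 ]
nest [0.5694 0.2026 0.017 ] [0.0008 0.0008] z12: [0.569  0.2019 0.012 ]
nest [0.5247 0.1913 0.0183] [0.0004 0.0004] z12: [0.5245 0.1907 0.012 ]
nest [0.4802 0.1799 0.0169] [0.0002 0.0002] z12: [0.4799 0.1794 0.012 ]
nest [0.4359 0.1687 0.0177] [0.0004 0.0004] z12: [0.4353 0.1681 0.012 ]
```

Every measurement agrees: cell and nest pitch are 46 mm, cell tops measure about 76 mm, and the nest rim/floor midpoint about 17 mm. The rows lie at 17.8° and 14.2°, so one tool yaw of 3.42 suits both. I'll rotate to that now.

Create d.py:
```python
import sys
from h import *
from scipy.spatial.transform import Rotation as R
C=np.array([[.4403,.342],[.4835,.3558],[.5276,.3701],[.5710,.3840]])
N=np.array([[.4355,.1683],[.48,.1796],[.5246,.1909],[.5691,.2022]])
def go():
    o=ctrl.get_obs(); k,i,z=sys.argv[1],int(sys.argv[2]),float(sys.argv[3])
    p=np.array([*(C if k=='c' else N)[i],z]); r=R.from_euler('xyz',o['eef_rot'])
    print('delta tool',r.inv().apply(p-o['ee_pos']).round(4),'yaw',(o['eef_rot'][2]%6.2832).round(4),'grip',round(o['grip_width'],4))
if __name__=='__main__': go()
```

```text
(no output)
```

Request:
tcp_steps(
  increments=[
    [[0,0,0,0,0,-0.1417],[0,0,0,0,0,-0.1417],[0,0,0,0,0,-0.1417],[0,0,0,0,0,-0.1417],[0,0,0,0,0,0],[0,0,0,0,0,0]],
  ],
  aperture=0.05,
  force=15,
)

```text
time_s: 0.75
ee_pos: [0.1556, 0.5275, 0.2273]
eef_rot: [-3.141, -0.0, -2.866]
force: [-0.5, 0.2, 0.7]
grip_width: 0.0511
grip_force: 0.0
```

```bash
python3 d.py c 0 0.16
```

```text
delta tool [-0.2235 -0.256   0.0673] yaw 3.4173 grip 0.0511
```

Request:
tcp_steps(
  increments=[
    [[-0.0248,-0.0284,0.0075,0,0,0],[-0.0248,-0.0284,0.0075,0,0,0],[-0.0248,-0.0284,0.0075,0,0,0],[-0.0248,-0.0284,0.0075,0,0,0],[-0.0248,-0.0284,0.0075,0,0,0],[-0.0248,-0.0284,0.0075,0,0,0],[-0.0248,-0.0284,0.0075,0,0,0],[-0.0248,-0.0284,0.0075,0,0,0],[-0.0248,-0.0284,0.0075,0,0,0]],
  ],
)

```text
time_s: 1.65
ee_pos: [0.4419, 0.3425, 0.1597]
eef_rot: [3.142, 0.0, -2.866]
force: [-0.4, 0.1, 0.1]
grip_width: 0.0503
grip_force: 0.0
```

Request:
tcp_steps(
  increments=[
    [[0,0,0,0,0,0],[0,0,0,0,0,0],[0,0,0,0,0,0]],
  ],
)

```text
time_s: 1.95
ee_pos: [0.4401, 0.3441, 0.1601]
eef_rot: [3.141, 0.0, -2.863]
force: [-1.0, -0.6, -0.6]
grip_width: 0.05
grip_force: 0.0
```

```bash
python3 d.py c 0 0.063
python3 -c "
from h import *
c=shot('wrist','w1')"
```

```text
delta tool [ 0.0004 -0.0021  0.0971] yaw 3.4206 grip 0.05
```

View pics/w1.png

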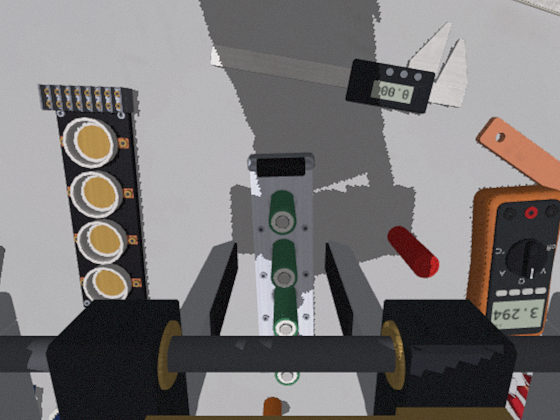

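The wrist picture shows the handle at (281,167) and the cell tops at (282,222), (285,278), (286,328) and (288,375). Nests are at left, (93,143) to (107,285), with the strip at (90,97). I'll check positions using wrist + top rays.

Run:
```python
from m import *
W=dict(np.load('pics/w1.npz'))
ct=[(195+x/4.8,155+y/4.8) for x,y in ((150,142),(182,242),(216,345),(248,446))][::-1]
for a,b in zip(ct,((282,222),(285,278),(286,328),(288,375))):
    x,e=tri(ray(T,*a),ray(W,*b)); print('cell',x.round(4),np.round(e,4),'wrist z78',onz(W,*b,.078).round(4))
for a,b in zip(((327.9,248),(322.6,227.7),(317.4,207.4),(312.2,187.3)),blobs(W,(8,90,90),(30,255,255),(60,115,118,305),16*150)):
    x,e=tri(ray(T,*a),ray(W,*b[:2])); print('nest',np.round(b[:2],1),x.round(4),np.round(e,4),'wz12',onz(W,*b[:2],.012).round(4))
print(proj(W,ctrl.get_obs()['ee_pos']-[0,0,.022]))
```

```text
cell [0.4395 0.3433 0.0772] [0.0017 0.0017] wrist z78 [0.4391 0.345  0.078 ]
cell [0.4826 0.3576 0.0779] [0.0023 0.0023] wrist z78 [0.4823 0.3598 0.078 ]
cell [0.527  0.3718 0.0756] [0.0018 0.0018] wrist z78 [0.5251 0.3731 0.078 ]
cell [0.5699 0.3857 0.0771] [0.0022 0.0022] wrist z78 [0.5689 0.3877 0.078 ]
nest [ 93.4 141.7] [0.4354 0.1677 0.0061] [0.0005 0.0005] wz12 [0.4344 0.1709 0.012 ]
nest [ 99.1 192.3] [0.4803 0.1795 0.0075] [0.0006 0.0006] wz12 [0.4789 0.182  0.012 ]
nest [104.  239.2] [0.525  0.1909 0.0088] [0.0005 0.0005] wz12 [0.5236 0.1927 0.012 ]
nest [107.3 282.3] [0.569  0.2019 0.0112] [0. 0.] wz12 [0.5685 0.2022 0.012 ]
(np.float64(280.7917166467059), np.float64(256.6614394915961))
```

Heights agree (77–78 mm tops, about 10 mm nest floor), so I'll set the cell centres to the mean and go down on the first cell.

```bash
sed -i 's/^C=.*/C=np.array([[.4397,.3433],[.4828,.3574],[.527,.3716],[.5703,.3857]])/' d.py
```

Request:
tcp_steps(
  increments=[
    [[0,-0.001,0.035,0,0,0],[0,0,0.035,0,0,0],[0,0,0.027,0,0,0],[0,0,0,0,0,0],[0,0,0,0,0,0]],
  ],
)

```text
time_s: 2.5
ee_pos: [0.4408, 0.3433, 0.0639]
eef_rot: [3.141, 0.0, -2.861]
force: [0.6, 0.6, 0.6]
grip_width: 0.0499
grip_force: 0.0
```

Request:
tcp_steps(
  increments=[
    [[0,0,0,0,0,0],[0,0,0,0,0,0],[0,0,0,0,0,0],[0,0,0,0,0,0],[0,0,0,0,0,0]],
  ],
  aperture=0.01,
  force=15,
)

```text
time_s: 3.0
ee_pos: [0.4411, 0.3431, 0.0634]
eef_rot: [3.141, 0.001, -2.862]
force: [-0.8, 3.9, 2.7]
grip_width: 0.0211
grip_force: 15.0
```

Request:
tcp_steps(
  increments=[
    [[0,0,-0.02,0,0,0],[0,0,-0.04,0,0,0],[0,0,-0.04,0,0,0],[0,0,0,0,0,0],[0,0,0,0,0,0]],
  ],
)

```text
time_s: 3.5
ee_pos: [0.4411, 0.3426, 0.1632]
eef_rot: [3.141, 0.001, -2.862]
force: [0.0, 1.1, -1.5]
grip_width: 0.0209
grip_force: 15.0
```

```bash
python3 d.py n 0 0.069
```

```text
delta tool [ 0.0536 -0.1659  0.0941] yaw 3.4216 grip 0.0209
```

Request:
tcp_steps(
  increments=[
    [[0.0107,-0.0332,0,0,0,0],[0.0107,-0.0332,0,0,0,0],[0.0107,-0.0332,0,0,0,0],[0.0107,-0.0332,0,0,0,0],[0.0107,-0.0332,0,0,0,0],[0,0,0,0,0,0],[0,0,0,0,0,0],[0,0,0,0,0,0]],
  ],
)

```text
time_s: 4.3
ee_pos: [0.4352, 0.1689, 0.1623]
eef_rot: [3.141, -0.001, -2.861]
force: [0.8, -0.0, -0.4]
grip_width: 0.0208
grip_force: 15.0
```

```bash
python3 d.py n 0 0.069
python3 -c "
from h import *
c=shot('side','s1')"
```

```text
delta tool [-0.0002 -0.0006  0.0933] yaw 3.4221 grip 0.0208
```

View pics/s1.png

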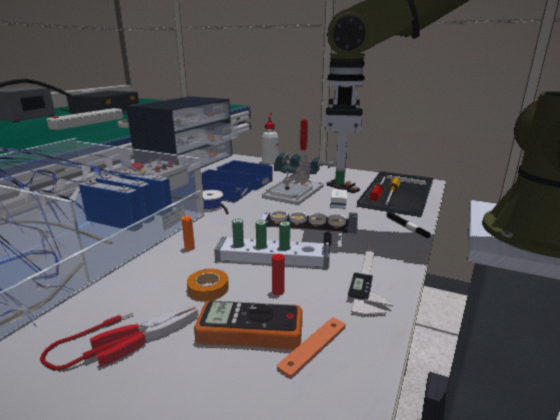

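The side view shows the cell held upright at (340,178), above the nest next to the strip (338,220). I'll lower it.

Request:
tcp_steps(
  increments=[
    [[0,0,0.03,0,0,0],[0,0,0.03,0,0,0],[0,0,0.028,0,0,0],[0,0,0.004,0,0,0],[0,0,0.001,0,0,0],[0,0,0,0,0,0],[0,0,0,0,0,0]],
  ],
)

```text
time_s: 5.05
ee_pos: [0.4361, 0.1686, 0.0712]
eef_rot: [3.142, 0.002, -2.861]
force: [-0.0, -0.1, -0.8]
grip_width: 0.0209
grip_force: 15.0
```

Request:
tcp_steps(
  increments=[
    [[0,0,0.001,0,0,0],[0,0,0.001,0,0,0],[0,0,0,0,0,0],[0,0,0,0,0,0]],
  ],
)

```text
time_s: 5.45
ee_pos: [0.4355, 0.1683, 0.068]
eef_rot: [-3.142, 0.0, -2.862]
force: [-0.6, 0.8, -0.8]
grip_width: 0.0207
grip_force: 15.0
```

Request:
tcp_steps(
  increments=[
    [[0,0,0.001,0,0,0],[0,0,0.0005,0,0,0],[0,0,0,0,0,0],[0,0,0,0,0,0]],
  ],
)

```text
time_s: 5.85
ee_pos: [0.4359, 0.1686, 0.0672]
eef_rot: [3.141, 0.001, -2.862]
force: [-2.4, 1.7, 9.4]
grip_width: 0.021
grip_force: 15.0
```

Contact is 9 N at z 0.067, which matches 4 mm above the pocket height as expected. I'll release, rise and measure the move to the next cell.

Request:
tcp_steps(
  increments=[
    [[0,0,0,0,0,0],[0,0,0,0,0,0],[0,0,0,0,0,0],[0,0,0,0,0,0]],
  ],
  aperture=0.05,
)

```text
time_s: 6.25
ee_pos: [0.4354, 0.1682, 0.0663]
eef_rot: [-3.142, -0.0, -2.862]
force: [0.3, -0.7, -0.2]
grip_width: 0.0485
grip_force: 0.0
```

Request:
tcp_steps(
  increments=[
    [[0,0,-0.02,0,0,0],[0,0,-0.04,0,0,0],[0,0,-0.04,0,0,0],[0,0,0,0,0,0],[0,0,0,0,0,0]],
  ],
)

```text
time_s: 6.75
ee_pos: [0.4356, 0.1683, 0.1666]
eef_rot: [3.142, 0.001, -2.862]
force: [-0.1, -0.3, -0.6]
grip_width: 0.05
grip_force: 0.0
```

```bash
python3 d.py c 1 0.063
```

```text
delta tool [-0.0975  0.1687  0.1038] yaw 3.4216 grip 0.05
```

Request:
tcp_steps(
  increments=[
    [[-0.0195,0.0337,0,0,0,0],[-0.0195,0.0337,0,0,0,0],[-0.0195,0.0337,0,0,0,0],[-0.0195,0.0337,0,0,0,0],[-0.0195,0.0337,0,0,0,0],[0,0,0,0,0,0],[0,0,0,0,0,0],[0,0,0,0,0,0]],
  ],
)

```text
time_s: 7.55
ee_pos: [0.4823, 0.3562, 0.1654]
eef_rot: [-3.141, -0.002, -2.862]
force: [-0.1, -0.8, 0.8]
grip_width: 0.0503
grip_force: 0.0
```

```bash
python3 d.py c 1 0.063
python3 -c "
from h import *
c=shot('side','s2')
cv2.imwrite('pics/s2c.png',cv2.resize(c['pixels'][180:280,205:365],None,fx=4,fy=4,interpolation=cv2.INTER_CUBIC))"
```

```text
delta tool [-0.001   0.0011  0.1024] yaw 3.4211 grip 0.0503
```

View pics/s2c.png

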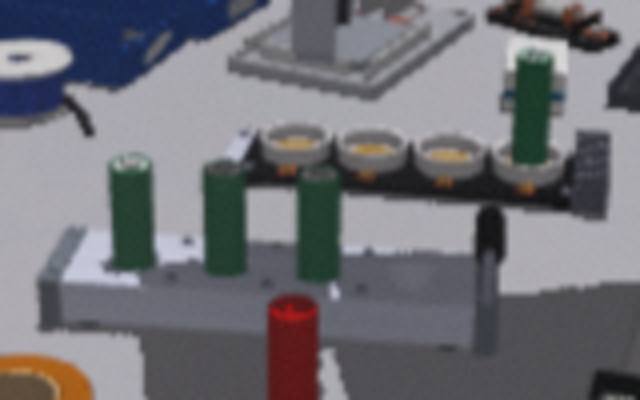

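Cell 1 stands upright and centred in its nest (crop (530,105)). Now the second cell.

Request:
tcp_steps(
  increments=[
    [[-0.0005,0.001,0.035,0,0,0],[0,0,0.035,0,0,0],[0,0,0.032,0,0,0],[0,0,0,0,0,0],[0,0,0,0,0,0]],
  ],
)

```text
time_s: 8.1
ee_pos: [0.4831, 0.3578, 0.0654]
eef_rot: [3.142, 0.0, -2.862]
force: [0.4, -0.2, -0.3]
grip_width: 0.05
grip_force: 0.0
```

Request:
tcp_steps(
  increments=[
    [[0,0,0,0,0,0],[0,0,0,0,0,0],[0,0,0,0,0,0],[0,0,0,0,0,0],[0,0,0,0,0,0]],
  ],
  aperture=0.01,
  force=15,
)

```text
time_s: 8.6
ee_pos: [0.483, 0.3584, 0.065]
eef_rot: [3.141, 0.001, -2.862]
force: [-0.2, -1.0, 3.5]
grip_width: 0.0207
grip_force: 15.0
```

Request:
tcp_steps(
  increments=[
    [[0,0,-0.02,0,0,0],[0,0,-0.04,0,0,0],[0,0,-0.04,0,0,0],[0,0,0,0,0,0],[0,0,0,0,0,0]],
  ],
)

```text
time_s: 9.1
ee_pos: [0.4828, 0.3583, 0.1647]
eef_rot: [3.141, 0.001, -2.862]
force: [-0.4, 1.0, -0.8]
grip_width: 0.021
grip_force: 15.0
```

```bash
python3 d.py n 1 0.069
```

```text
delta tool [ 0.0522 -0.171   0.0956] yaw 3.4216 grip 0.021
```

Request:
tcp_steps(
  increments=[
    [[0.0104,-0.0342,0,0,0,0],[0.0104,-0.0342,0,0,0,0],[0.0104,-0.0342,0,0,0,0],[0.0104,-0.0342,0,0,0,0],[0.0104,-0.0342,0,0,0,0],[0,0,0,0,0,0],[0,0,0,0,0,0],[0,0,0,0,0,0]],
  ],
)

```text
time_s: 9.9
ee_pos: [0.4798, 0.1801, 0.1636]
eef_rot: [3.141, -0.001, -2.861]
force: [-0.3, 0.5, -0.9]
grip_width: 0.0206
grip_force: 15.0
```

```bash
python3 d.py n 1 0.069
```

```text
delta tool [-0.0002 -0.0006  0.0946] yaw 3.4221 grip 0.0206
```

Request:
tcp_steps(
  increments=[
    [[0,0,0.03,0,0,0],[0,0,0.03,0,0,0],[0,0,0.028,0,0,0],[0,0,0.003,0,0,0],[0,0,0.001,0,0,0],[0,0,0,0,0,0],[0,0,0,0,0,0]],
  ],
)

```text
time_s: 10.6
ee_pos: [0.4807, 0.1799, 0.0737]
eef_rot: [3.142, 0.002, -2.861]
force: [0.1, 0.2, -2.0]
grip_width: 0.0206
grip_force: 15.0
```

Request:
tcp_steps(
  increments=[
    [[0,0,0.001,0,0,0],[0,0,0.001,0,0,0],[0,0,0.001,0,0,0],[0,0,0,0,0,0],[0,0,0,0,0,0]],
  ],
)

```text
time_s: 11.1
ee_pos: [0.4801, 0.1795, 0.0694]
eef_rot: [-3.142, -0.0, -2.862]
force: [0.3, -0.8, -1.0]
grip_width: 0.0211
grip_force: 15.0
```

Request:
tcp_steps(
  increments=[
    [[0,0,0.001,0,0,0],[0,0,0.0005,0,0,0],[0,0,0,0,0,0],[0,0,0,0,0,0]],
  ],
)

```text
time_s: 11.5
ee_pos: [0.4805, 0.1797, 0.0689]
eef_rot: [3.142, 0.001, -2.862]
force: [-3.4, -0.8, 11.5]
grip_width: 0.0211
grip_force: 15.0
```

Contact again (11 N at 0.0689), so I'll release and go to the third cell.

Request:
tcp_steps(
  increments=[
    [[0,0,0,0,0,0],[0,0,0,0,0,0],[0,0,0,0,0,0],[0,0,0,0,0,0]],
  ],
  aperture=0.05,
)

```text
time_s: 11.9
ee_pos: [0.4801, 0.1795, 0.0678]
eef_rot: [-3.142, -0.0, -2.862]
force: [-0.3, -0.3, 0.4]
grip_width: 0.048
grip_force: 0.0
```

Request:
tcp_steps(
  increments=[
    [[0,0,-0.02,0,0,0],[0,0,-0.04,0,0,0],[0,0,-0.04,0,0,0],[0,0,0,0,0,0],[0,0,0,0,0,0]],
  ],
)

```text
time_s: 12.4
ee_pos: [0.4802, 0.1796, 0.1681]
eef_rot: [3.142, 0.001, -2.862]
force: [-0.3, -0.2, 0.4]
grip_width: 0.0497
grip_force: 0.0
```

```bash
python3 d.py c 2 0.063
```

```text
delta tool [-0.098   0.1716  0.1052] yaw 3.4216 grip 0.0497
```

Request:
tcp_steps(
  increments=[
    [[-0.0196,0.0343,0,0,0,0],[-0.0196,0.0343,0,0,0,0],[-0.0196,0.0343,0,0,0,0],[-0.0196,0.0343,0,0,0,0],[-0.0196,0.0343,0,0,0,0],[0,0,0,0,0,0],[0,0,0,0,0,0],[0,0,0,0,0,0]],
  ],
)

```text
time_s: 13.2
ee_pos: [0.5266, 0.3704, 0.1669]
eef_rot: [-3.141, -0.002, -2.862]
force: [0.6, -0.2, 0.0]
grip_width: 0.0497
grip_force: 0.0
```

```bash
python3 d.py c 2 0.063
```

```text
delta tool [-0.0009  0.0011  0.1039] yaw 3.421 grip 0.0497
```

Request:
tcp_steps(
  increments=[
    [[0,0,0.035,0,0,0],[0,0,0.035,0,0,0],[0,0,0.035,0,0,0],[0,0,0,0,0,0],[0,0,0,0,0,0]],
  ],
)

```text
time_s: 13.7
ee_pos: [0.5272, 0.3708, 0.0639]
eef_rot: [-3.142, -0.0, -2.862]
force: [0.5, -0.3, 0.4]
grip_width: 0.0499
grip_force: 0.0
```

Request:
tcp_steps(
  increments=[
    [[0,0,0,0,0,0],[0,0,0,0,0,0],[0,0,0,0,0,0],[0,0,0,0,0,0],[0,0,0,0,0,0]],
  ],
  aperture=0.01,
  force=15,
)

```text
time_s: 14.2
ee_pos: [0.5271, 0.3716, 0.0637]
eef_rot: [3.141, 0.001, -2.862]
force: [-0.5, -0.6, 4.6]
grip_width: 0.021
grip_force: 15.0
```

Request:
tcp_steps(
  increments=[
    [[0,0,-0.02,0,0,0],[0,0,-0.04,0,0,0],[0,0,-0.04,0,0,0],[0,0,0,0,0,0],[0,0,0,0,0,0]],
  ],
)

```text
time_s: 14.7
ee_pos: [0.5269, 0.3715, 0.1634]
eef_rot: [3.141, 0.001, -2.862]
force: [-0.4, 0.6, -1.2]
grip_width: 0.0209
grip_force: 15.0
```

```bash
python3 d.py n 2 0.069
```

```text
delta tool [ 0.0523 -0.173   0.0943] yaw 3.4217 grip 0.0209
```

Request:
tcp_steps(
  increments=[
    [[0.0105,-0.0346,0,0,0,0],[0.0105,-0.0346,0,0,0,0],[0.0105,-0.0346,0,0,0,0],[0.0105,-0.0346,0,0,0,0],[0.0105,-0.0346,0,0,0,0],[0,0,0,0,0,0],[0,0,0,0,0,0],[0,0,0,0,0,0]],
  ],
)

```text
time_s: 15.5
ee_pos: [0.5239, 0.1914, 0.1622]
eef_rot: [3.141, -0.001, -2.861]
force: [0.1, 0.3, -1.5]
grip_width: 0.0214
grip_force: 15.0
```

```bash
python3 d.py n 2 0.069
```

```text
delta tool [-0.0006 -0.0006  0.0932] yaw 3.4222 grip 0.0214
```

Request:
tcp_steps(
  increments=[
    [[0,0,0.03,0,0,0],[0,0,0.03,0,0,0],[0,0,0.028,0,0,0],[0,0,0.003,0,0,0],[0,0,0.001,0,0,0],[0,0,0,0,0,0],[0,0,0,0,0,0]],
  ],
)

```text
time_s: 16.2
ee_pos: [0.5248, 0.1911, 0.0723]
eef_rot: [3.142, 0.002, -2.861]
force: [-0.4, -0.5, -0.5]
grip_width: 0.0208
grip_force: 15.0
```

Request:
tcp_steps(
  increments=[
    [[0,0,0.001,0,0,0],[0,0,0.001,0,0,0],[0,0,0.001,0,0,0],[0,0,0,0,0,0],[0,0,0,0,0,0]],
  ],
)

```text
time_s: 16.7
ee_pos: [0.5242, 0.1907, 0.0679]
eef_rot: [-3.142, -0.0, -2.862]
force: [-0.2, -0.3, -0.3]
grip_width: 0.0207
grip_force: 15.0
```

Request:
tcp_steps(
  increments=[
    [[0,0,0.001,0,0,0],[0,0,0.0005,0,0,0],[0,0,0,0,0,0],[0,0,0,0,0,0]],
  ],
)

```text
time_s: 17.1
ee_pos: [0.5247, 0.1908, 0.0675]
eef_rot: [3.142, 0.001, -2.862]
force: [-4.3, -1.5, 10.8]
grip_width: 0.0209
grip_force: 15.0
```

Seated at 0.0675. I'll release and go to the fourth cell.

Request:
tcp_steps(
  increments=[
    [[0,0,0,0,0,0],[0,0,0,0,0,0],[0,0,0,0,0,0],[0,0,0,0,0,0]],
  ],
  aperture=0.05,
)

```text
time_s: 17.5
ee_pos: [0.5242, 0.1907, 0.0663]
eef_rot: [3.142, -0.0, -2.862]
force: [0.0, 0.3, 0.4]
grip_width: 0.0484
grip_force: 0.0
```

Request:
tcp_steps(
  increments=[
    [[0,0,-0.02,0,0,0],[0,0,-0.04,0,0,0],[0,0,-0.04,0,0,0],[0,0,0,0,0,0],[0,0,0,0,0,0]],
  ],
)

```text
time_s: 18.0
ee_pos: [0.5243, 0.1907, 0.1667]
eef_rot: [-3.142, 0.001, -2.862]
force: [0.4, 0.2, -0.6]
grip_width: 0.0496
grip_force: 0.0
```

```bash
python3 d.py c 3 0.063
```

```text
delta tool [-0.098   0.1747  0.1038] yaw 3.4217 grip 0.0496
```

Request:
tcp_steps(
  increments=[
    [[-0.0196,0.035,0,0,0,0],[-0.0196,0.035,0,0,0,0],[-0.0196,0.035,0,0,0,0],[-0.0196,0.035,0,0,0,0],[-0.0196,0.035,0,0,0,0],[0,0,0,0,0,0],[0,0,0,0,0,0],[0,0,0,0,0,0]],
  ],
)

```text
time_s: 18.8
ee_pos: [0.5699, 0.3849, 0.1654]
eef_rot: [-3.141, -0.002, -2.862]
force: [0.1, 0.7, -0.6]
grip_width: 0.0501
grip_force: 0.0
```

```bash
python3 d.py c 3 0.063
```

```text
delta tool [-0.0008  0.0007  0.1024] yaw 3.4209 grip 0.0501
```

Request:
tcp_steps(
  increments=[
    [[0,0,0.035,0,0,0],[0,0,0.035,0,0,0],[0,0,0.0335,0,0,0],[0,0,0,0,0,0],[0,0,0,0,0,0]],
  ],
)

```text
time_s: 19.3
ee_pos: [0.5704, 0.3853, 0.0639]
eef_rot: [-3.142, 0.0, -2.862]
force: [-0.3, 0.4, 0.2]
grip_width: 0.05
grip_force: 0.0
```

Request:
tcp_steps(
  increments=[
    [[0,0,0,0,0,0],[0,0,0,0,0,0],[0,0,0,0,0,0],[0,0,0,0,0,0],[0,0,0,0,0,0]],
  ],
  aperture=0.01,
  force=15,
)

```text
time_s: 19.8
ee_pos: [0.5703, 0.3861, 0.0636]
eef_rot: [3.141, 0.001, -2.862]
force: [-1.1, 0.3, 4.0]
grip_width: 0.0207
grip_force: 15.0
```

Request:
tcp_steps(
  increments=[
    [[0,0,-0.02,0,0,0],[0,0,-0.04,0,0,0],[0,0,-0.04,0,0,0],[0,0,0,0,0,0],[0,0,0,0,0,0]],
  ],
)

```text
time_s: 20.3
ee_pos: [0.5701, 0.386, 0.1634]
eef_rot: [3.141, 0.001, -2.862]
force: [0.2, 0.2, -0.8]
grip_width: 0.0209
grip_force: 15.0
```

```bash
python3 d.py n 3 0.069
```

```text
delta tool [ 0.0519 -0.1764  0.0943] yaw 3.4217 grip 0.0209
```

Request:
tcp_steps(
  increments=[
    [[0.0104,-0.0353,0,0,0,0],[0.0104,-0.0353,0,0,0,0],[0.0104,-0.0353,0,0,0,0],[0.0104,-0.0353,0,0,0,0],[0.0104,-0.0353,0,0,0,0],[0,0,0,0,0,0],[0,0,0,0,0,0],[0,0,0,0,0,0]],
  ],
)

```text
time_s: 21.1
ee_pos: [0.5685, 0.2027, 0.1621]
eef_rot: [3.141, -0.001, -2.861]
force: [-0.3, -0.2, -0.9]
grip_width: 0.0205
grip_force: 15.0
```

```bash
python3 d.py n 3 0.069
```

```text
delta tool [-0.0005 -0.0007  0.0931] yaw 3.4223 grip 0.0205
```

Request:
tcp_steps(
  increments=[
    [[0,0,0.03,0,0,0],[0,0,0.03,0,0,0],[0,0,0.028,0,0,0],[0,0,0.003,0,0,0],[0,0,0.001,0,0,0],[0,0,0,0,0,0],[0,0,0,0,0,0]],
  ],
)

```text
time_s: 21.8
ee_pos: [0.5694, 0.2023, 0.0724]
eef_rot: [3.142, 0.002, -2.861]
force: [0.1, -0.4, -1.0]
grip_width: 0.0209
grip_force: 15.0
```

Request:
tcp_steps(
  increments=[
    [[0,0,0.001,0,0,0],[0,0,0.001,0,0,0],[0,0,0.001,0,0,0],[0,0,0,0,0,0],[0,0,0,0,0,0]],
  ],
)

```text
time_s: 22.3
ee_pos: [0.5688, 0.2019, 0.0679]
eef_rot: [-3.142, -0.0, -2.862]
force: [0.0, 0.3, -0.2]
grip_width: 0.0208
grip_force: 15.0
```

Request:
tcp_steps(
  increments=[
    [[0,0,0.001,0,0,0],[0,0,0.0005,0,0,0],[0,0,0,0,0,0],[0,0,0,0,0,0]],
  ],
)

```text
time_s: 22.7
ee_pos: [0.5692, 0.202, 0.0674]
eef_rot: [-3.142, 0.001, -2.862]
force: [-3.1, -0.6, 8.3]
grip_width: 0.021
grip_force: 15.0
```

Seated. I'll release, rise, back off to the left to clear the view, and check.

Request:
tcp_steps(
  increments=[
    [[0,0,0,0,0,0],[0,0,0,0,0,0],[0,0,0,0,0,0],[0,0,0,0,0,0]],
  ],
  aperture=0.05,
)

```text
time_s: 23.1
ee_pos: [0.5688, 0.2019, 0.0663]
eef_rot: [3.142, -0.0, -2.862]
force: [-0.0, -0.5, 0.0]
grip_width: 0.0482
grip_force: 0.0
```

Request:
tcp_steps(
  increments=[
    [[0,0,-0.02,0,0,0],[0,0,-0.04,0,0,0],[0,0,-0.04,0,0,0],[0,0,-0.04,0,0,0],[0.02,0.035,0,0,0,0],[0.02,0.035,0,0,0,0],[0.02,0.035,0,0,0,0],[0.02,0.035,0,0,0,0],[0.02,0.035,0,0,0,0],[0.02,0.035,0,0,0,0]],
  ],
)

```text
time_s: 24.1
ee_pos: [0.3942, 0.3715, 0.2065]
eef_rot: [3.142, 0.0, -2.862]
force: [-0.1, 0.6, -0.1]
grip_width: 0.0502
grip_force: 0.0
```

Request:
tcp_steps(
  increments=[
    [[0.02,0.035,0,0,0,0],[0.02,0.035,0,0,0,0],[0,0,0,0,0,0],[0,0,0,0,0,0],[0,0,0,0,0,0]],
  ],
)

```text
time_s: 24.6
ee_pos: [0.3383, 0.4263, 0.2064]
eef_rot: [-3.141, -0.0, -2.862]
force: [0.4, -0.2, -0.0]
grip_width: 0.0501
grip_force: 0.0
```

```bash
python3 -c "
from h import *
s=shot('side','s3')['pixels'];t=shot('top','t3')['pixels']
a=cv2.resize(s[150:300,205:365],(640,600),interpolation=cv2.INTER_CUBIC)
cv2.imwrite('pics/s3c.png',a);cv2.imwrite('pics/t3c.png',cv2.resize(t[120:280,160:420],None,fx=3,fy=3,interpolation=cv2.INTER_CUBIC))"
```

```text
(no output)
```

View pics/s3c.png

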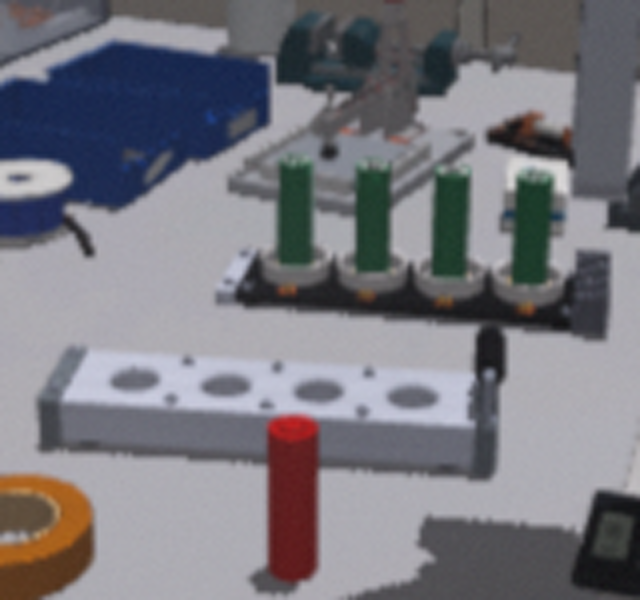

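View pics/t3c.png

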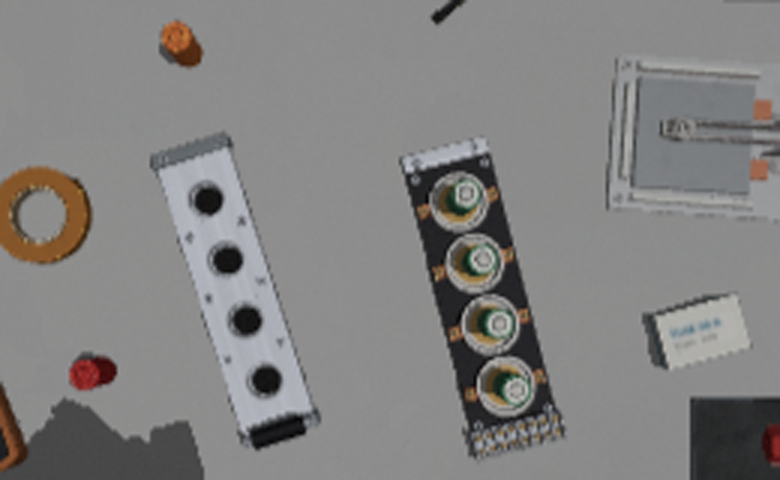

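All four cells stand upright and fully seated: side crop (296,210), (374,215), (450,220), (533,228); top crop (466,193), (482,260), (499,324), (514,390). The carrier is empty and the carton and tape roll are where they were, so I'll hand in.

```bash
python3 -c "
from station import ctrl
print(ctrl.hand_in())"
```

```text
the job is handed in; nothing more can be done
None
```

All four cells stand upright on the floors of the test holder's nests, in the order asked, with the carton and tape roll left where they were; the job was handed in at about 25 s on the robot's clock, and no verdict came back.

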